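Free the seized bench tap

ROBOT

A 6-joint arm with a two-finger parallel gripper is mounted at the origin on the work surface. World frame = base frame: x ahead of the robot, y to its left, z up, the work surface at z = 0. Lengths are in mm, angles in rad, forces in N, time in s.
With the tool pointing down it reaches from about 400 to 925 mm from the base axis. Payload 12.5 kg.
Tool frame: the origin (TCP) lies on the mounting face of the last link; the fingertips stand 190 mm ahead of it and the grasp point (between the pads) lies 171 mm ahead of it (env.tcp_to_tips is the distance from the TCP to the fingertips, in mm); x points along the fingers, y is the direction in which the jaws open and shut, and the axes are right-handed (so a half turn about x gives the same grasp; the last joint's range is limited). The gripper opens to 95 mm and grips with 3 to 60 N. Pads are 20 mm wide; open, the fingers measure 119 mm over their backs; the gripper's body (75 mm by 180 mm) begins 59 mm behind the grasp point.
Start: joints at [1.106, 0.491, 1.559, -0, 1.092, -0.106], TCP at [219.446, 585.208, 404.761] pointing down, gripper open.
Joint ranges: [-3.1, 3.1], [-0.84, 2.19], [0.05, 2.79], [-1.13, 4.28], [0.06, 2.93], [-2.69, 2.69]. Speed limits (rad/s): [2.22, 2.22, 2.79, 3.14, 3.14, 3.14].

INTERFACE

Orientations are given as [roll, pitch, yaw] about the fixed x, y, z axes, in that order (R = Rz(yaw) Ry(pitch) Rx(roll)).
In Python, from cell import monitor, cams, job, env gives the robot as it stands. The module is installed in compiled form; this text tells all that it offers.
- The arm moves only by the tool apply_moves, never from a script. Its argument "series" is a list of rows, each a list of 3 entries, a list of its own where there are three numbers: the closure, from -1 (fully open) to 1 (shut), so that 0 is half open, then the shift along the tool's x, y, z in cm, then the turn about the tool's x in rad. A call has 1 to 20 rows; each row is the pose to reach, as a shift and turn from the pose commanded when the call began, along the tool's axes at that moment; what a row does not reach only later rows make up. A row lasts 1/8 s, in which the tool goes at most 62.5 mm and 10.7 degrees, less where a joint would pass 70% of its speed; a pose out of reach is approached as far as the arm can. A call with a gripper value outside its range is refused whole. The fingers move at their own pace and stop on an object; the grip force is fixed at half the most. Time passes only in rows, so rows that repeat a pose let the fingers close. It gives the time, the measured TCP pose, the force and the opening at its end, in the units of the state.
- monitor.state(): the state, without advancing time (a new reading comes with each control period).
- cams.read_camera(name): name is "scene" or "top" or "wrist"; returns a dict with "image" (384x512x3 uint8, red, green, blue), "fx", "fy", "cx", "cy" (pixels), "position" and "orientation" of the camera in the world. Camera axes: x right, y down, z forward; pixel columns grow to the right and rows downward; lengths in mm; the calibration is good to about 2 mm. A picture is of the moment at which its call begins. There is no depth.
- job.job_done(): hands the job in, once; it reports no verdict.
The state is a dict: "t": time; "joints": joint angles; "qvel": joint speeds; "tau": joint torques, N m; "eef_pos": TCP position; "tcp_rot": TCP orientation; "ft_force": force on the tool from outside, world axes, zero at the start; "moment": the same for the moment, N m; "opening": opening from 0.0 (shut) to 1.0 (fully open).
Only numpy, scipy, OpenCV 4.12 (cv2) and the standard library are available. Lean on these libraries where they do the work, as an engineer would, in place of code of your own. Each camera call takes 0.05 s, during which the arm holds its last target. There are 200 camera calls.

TASK

The bench tap with the two hose nozzles has seized with lime scale. Take hold of its winged knob and rock it back and forth in small arcs, each stroke until it binds, until it breaks free; then turn it anticlockwise to fully open and let go. Leave the other tap as it is set, and do not shift anything else on the bench.

Things in the scene. Friction and masses are not known exactly. Their poses are not given: they have to be found in the camera images.
- tap: the seized bench tap, known by its TWO 95 mm hose nozzles in a V, drooping forward; left or right of the other tap. Fixed: flange 68 mm across, column 27 mm thick, round body centred 90 mm up, and from that a headwork 39 mm thick leaning 30 deg from vertical towards the tap's own -x, which faces the robot to within 20 deg. Origin: centre of the flange on the bench, z up.
- tap_grip (a point): middle of the seized tap's winged knob, on its stem's axis, some 165 mm above the bench: a black bar 78 mm long, 14 mm thick, 34 mm deep along the stem (17 mm either side of this point), on a hub 27 mm across and 12 mm deep, then 9 mm of stem and a 31 mm gland nut. z: out along the stem (30 deg from vertical); y: along the bar; x: across its thickness. x, y turn with the knob.
- tap_knob (a joint): seized knob's angle, rad: 0 as found (+-0.03), growing anticlockwise seen from outside = opening; stops at 1.35 (fully open) and -0.32 (shut). Seized, it moves 0.05 to 0.16 either way at up to 0.7 N m, then binds at any force. Each stroke until it binds, then back until it binds, lets the next go further.
- tap_stem (a point): seized tap's stem where it enters the knob, on its axis, 29 mm inside tap_grip, same axes. The first stroke may give almost nothing, the stroke back then does. Two to four full rocks free it: just before, play is 0.2 rad; the last stroke, towards shut, runs on past -0.2, even to the shut stop, after which it opens easily (0.1 N m) and stays where left.
- spare: the other bench tap, to be left as it is set: the same sizes and knob, but ONE hose nozzle, drooping straight forward. Origin: centre of its flange on the bench, z up; leans 30 deg towards its own -x.
- spare_knob (a joint): angle of the other tap's winged knob, rad: 0 to 0.9 at the start, growing anticlockwise; the same shape and height as the seized one; it turns easily if knocked.
- bottle: reagent bottle, clear glass with screw cap, 72 mm across and 142 mm tall, standing behind and between the taps; loose, a bystander. Origin at the middle of its underside.
- dishes: stack of three culture dishes, 91 mm across and 46 mm tall, in front of and between the taps; loose, a bystander. Origin at the middle of its underside.
- beaker: glass beaker, 74 mm across and 95 mm tall, far left; loose, a bystander. Origin at the middle of its underside.
- slide_box: flat grey slide box 82 x 102 x 35 mm, near right; loose, a bystander. Origin at the middle of its underside.
- wash_bottle: white wash bottle, 70 mm across, 185 mm tall with its bent spout, far right; loose, a bystander. Origin at the middle of its underside.
- tube_rack: white rack of capped tubes, 75 x 150 x 96 mm, near left; loose, a bystander. Origin at the middle of its underside.
- timer: flat white bench timer 62 x 66 x 20 mm, near the robot on the right; loose, a bystander. Origin at the middle of its underside.
- spanner: steel spanner 150 mm long lying on the bench, near the robot on the left; loose, a bystander. Origin at the middle of its length, on the bench.
- spare_tip (a point): the left end of the other tap's winged knob (38 mm along the bar's y from its middle), for telling whether that knob has been turned

How it is judged (in metres and radians):
On the way, in this order (a step that is already met when the one before it is completed fails the run):
1. the knob has been worked a little towards open (value of joint tap_knob above 0.08 rad), for 0.05 s.
2. and back past where it was found, towards shut (value of joint tap_knob below -0.08 rad), for 0.05 s.
3. it has broken free and turns well beyond the seized arc (value of joint tap_knob above 0.5 rad), for 0.05 s.
At the end, for the whole second after the job is handed in: the seized tap's knob stands fully open (within 0.2 rad, 11 deg, of its open stop, that is beyond 1.15 rad), at rest and released; the other tap's knob is within 0.2 rad (11 deg) of how it was set and no bystander has been shifted by more than 30 mm (value of joint tap_knob above 1.15 rad and velocity of joint tap_knob between -0.05 and 0.05 rad/s); the robot touches nothing.
It fails at once if a bystander shifted by more than 30 mm (distance of any of bottle, dishes, beaker, slide_box, wash_bottle, tube_rack, timer, spanner from where it was at the start of the episode above 0.03 m).
It fails at once if the other tap turned by more than about 11 deg (distance of spare_tip from where it was at the start of the episode above 0.0075 m).
It also fails if it takes over 67 s, if anything falls off the work surface, if the arm or the gripper's body presses on something with over 40 N, if the wrist force passes 120 N, or if a joint passes its speed limit or range.

## Working session

There is one attempt and no reset: what is moved stays moved. The work goes in short steps, Python scripts to look and compute and a tool call to move; the robot and the scene stay as the last step left them, time stands still between calls to the robot, and variables do not carry over. Pictures are saved under pics/ and viewed, about 8 in all and at most 12, crops included, and the job is handed in when it is done.

Besides the shell and the picture viewer there is one more tool, called after ">>>" as name(argument=value, ...) on one line, values as JSON. apply_moves: Moves the arm, as the interface text tells. Its arguments: {"type":"object","properties":{"series":{"type":"array"}},"required":["series"]}

```bash
mkdir -p pics; cat > h.py <<'E'
import numpy as np, cv2
from cell import monitor,cams,job,env
from scipy.spatial.transform import Rotation as R
def snap(n,f):
    d=cams.read_camera(n); cv2.imwrite(f'pics/{f}.png',d['image'][:,:,::-1]); np.save(f'pics/{f}.npy',d,allow_pickle=True); return d
def load(f): return np.load(f'pics/{f}.npy',allow_pickle=True).item()
def rot(o):
    o=np.array(o,float)
    return o if o.shape==(3,3) else (R.from_euler('xyz',o).as_matrix() if o.size==3 else R.from_quat(o).as_matrix())
def ray(d,u,v):
    r=rot(d['orientation'])@np.array([(u-d['cx'])/d['fx'],(v-d['cy'])/d['fy'],1]); return np.array(d['position'],float),r
def onz(d,u,v,z):
    p,r=ray(d,u,v); return p+r*(z-p[2])/r[2]
def proj(d,P):
    c=rot(d['orientation']).T@(np.array(P,float)-d['position']); return np.array([d['cx']+d['fx']*c[0]/c[2],d['cy']+d['fy']*c[1]/c[2]])
E
python3 - <<'E'
from h import *
a=snap('scene','s1');b=snap('top','t1')
for d in(a,b): print({k:d[k] for k in d if k!='image'})
print(monitor.state())
cv2.imwrite('pics/both.png',np.vstack([cv2.resize(a['image'],None,fx=1,fy=1)])[:,:,::-1])
cv2.imwrite('pics/t1b.png',cv2.resize(b['image'],(800,600),interpolation=cv2.INTER_CUBIC)[:,:,::-1])
cv2.imwrite('pics/s1b.png',cv2.resize(a['image'],(800,600),interpolation=cv2.INTER_CUBIC)[:,:,::-1])
E
```

```text
{'fx': 425.74540592928867, 'fy': 425.74540592928867, 'cx': 258.8516420503142, 'cy': 191.07052656625572, 'position': array([1257.45142126, -338.17364451,  973.6552055 ]), 'orientation': array([-2.37018114, -0.02003088,  1.1420756 ])}
{'fx': 406.5807096028955, 'fy': 406.5807096028955, 'cx': 254.42116912887943, 'cy': 195.7198695426934, 'position': array([ 462.61403018,   14.71357416, 1375.45852273]), 'orientation': array([-3.08613459, -0.00990054, -1.59378614])}
{'t': 0.1, 'joints': array([ 1.10640148e+00,  4.91478349e-01,  1.55938480e+00,  7.32415134e-06,
        1.09167658e+00, -1.05606820e-01]), 'qvel': array([ 5.73059237e-05, -3.55686460e-03,  6.56134277e-04,  1.44888410e-03,
       -5.13272471e-04,  6.45523202e-04]), 'tau': array([ 1.33253117e-03, -6.13624334e+01, -2.58603269e+01,  6.93189609e-02,
        4.71279770e-02, -1.32109764e-05]), 'eef_pos': array([219.43196539, 585.18352347, 404.2343749 ]), 'tcp_rot': array([-1.68326232,  1.56984923, -2.04205373]), 'ft_force': array([0.03110934, 0.08081041, 0.01460283]), 'moment': array([ 0.00599389,  0.00667984, -0.04907671]), 'opening': 0.9988932892032929}
```

View pics/t1b.png

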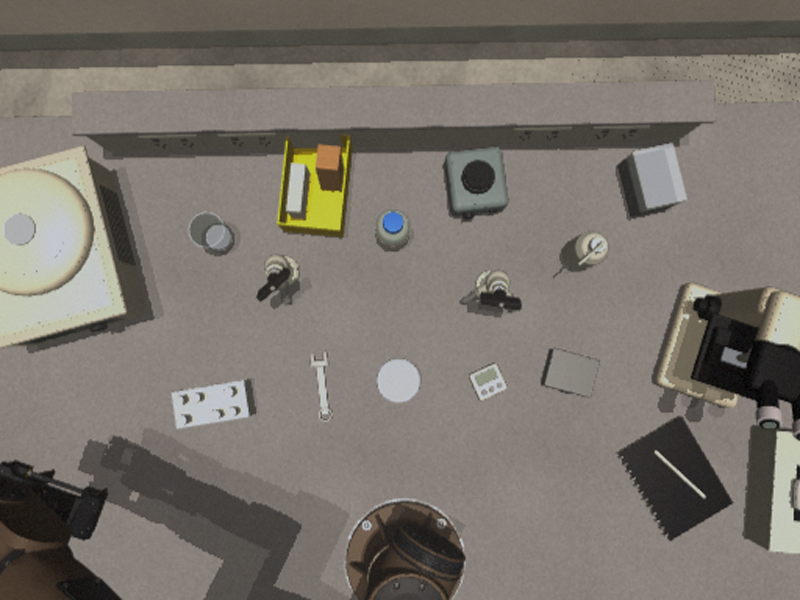

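View pics/s1b.png

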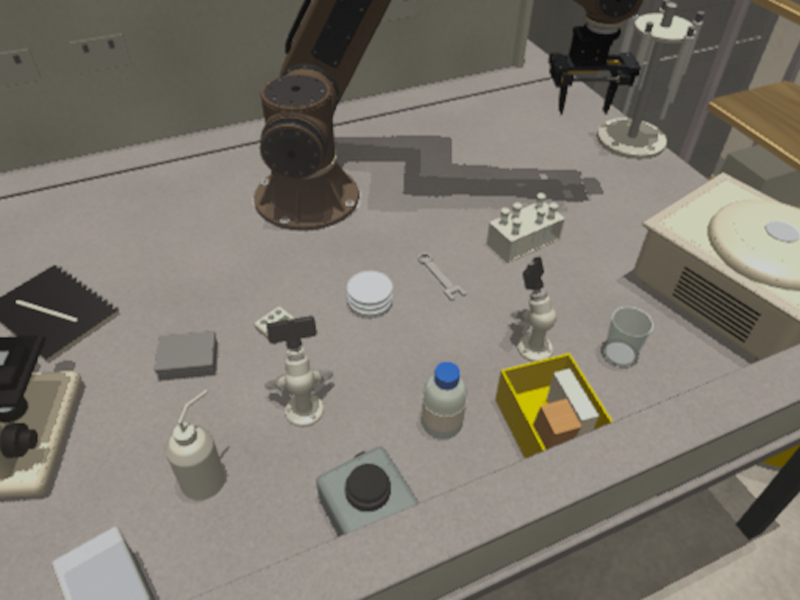

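```bash
python3 - <<'E'
from h import *
s=load('s1');t=load('t1')
def crop(d,c,r): 
    u,v=c; return cv2.resize(d['image'][v-r:v+r,u-r:u+r],(380,290) if 0 else (300,300),interpolation=cv2.INTER_CUBIC)
im=np.vstack([np.hstack([crop(t,(178,178),32),crop(t,(316,185),32)]),np.hstack([crop(s,(343,200),40),crop(s,(193,235),40)])])
cv2.imwrite('pics/crop1.png',im[:,:,::-1])
def blob(d,c,r):
    u,v=c; g=d['image'][v-r:v+r,u-r:u+r].max(2); m=(g<50).astype(np.uint8)
    n,l,st,ce=cv2.connectedComponentsWithStats(m)
    k=1+np.argmax(st[1:,4]); cn=cv2.findContours((l==k).astype(np.uint8),0,2)[0][0]
    (x,y),wh,a=cv2.minAreaRect(cn); return (x+u-r,y+v-r),wh,a,st[k,4],cv2.boxPoints(((x+u-r,y+v-r),wh,a))
for nm,ct,cs in(('L',(178,178),(343,178)),('R',(316,185),(186,210))):
    bt=blob(t,ct,30);bs=blob(s,cs,25)
    p,r=ray(t,*bt[0]);q,w=ray(s,*bs[0])
    k=np.linalg.lstsq(np.c_[r,-w],q-p,rcond=None)[0]
    A=p+k[0]*r;B=q+k[1]*w
    print(nm,bt,bs[:4],A.round(),B.round())
E
```

```text
L ((174.0, 181.0), (8.485280990600586, 25.455841064453125), 45.0, np.int32(145), array([[162., 187.],
       [180., 169.],
       [186., 175.],
       [168., 193.]], dtype=float32)) ((341.45544624328613, 174.9455451965332), (10.64689826965332, 18.507692337036133), 5.710592269897461, np.int32(126)) [579. 241. 161.] [580. 242. 161.]Traceback (most recent call last):
  File "<stdin>", line 13, in <module>
  File "<stdin>", line 10, in blob
    return _wrapfunc(a, 'argmax', axis=axis, out=out, **kwds)
    return bound(*args, **kwds)
ValueError: attempt to get argmax of an empty sequence
```

View pics/crop1.png

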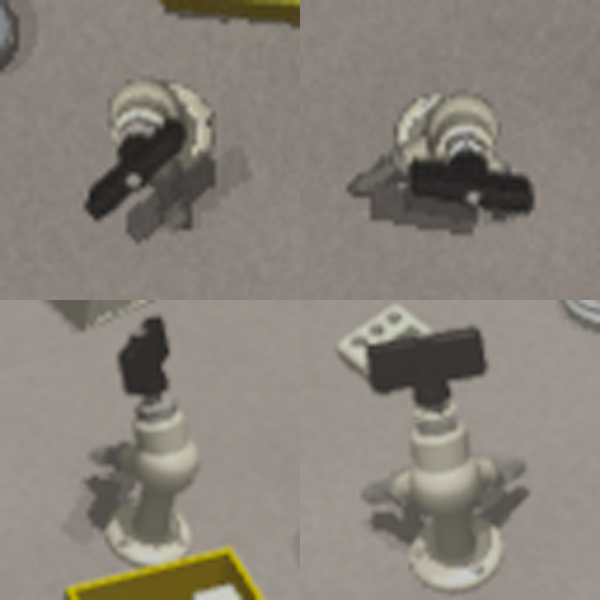

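```bash
python3 - <<'E'
from h import *
s=load('s1');t=load('t1')
S=lambda x,y:(153+(x-300)*80/300-.5,195+(y-300)*80/300-.5)
T=lambda x,y:(284+(x-300)*64/300-.5,153+y*64/300-.5)
f=onz(s,*S(455,550),4);b=onz(s,*S(445,483),90);d=onz(t,*T(473,197),180)
print('flange',f.round(1),'body',b.round(1),'dot',d.round(1), 'dot-body',d-b)
c=(f+b)[:2]/2; a=np.degrees(np.arctan2(*(d[:2]-c)[::-1])); print(c,np.hypot(*(d[:2]-c)),'lean az',a)
# bar direction from outer face ends (top, z180)
e1=onz(t,*T(411,178),165);e2=onz(t,*T(532,197),165);print(e1,e2,e1-e2)
for n,p in(('e',onz(s,*S(368,345),182)),('e',onz(s,*S(483,328),182))):print(p)
st=monitor.state();print(rot(st['tcp_rot']).round(3))
E
```

```text
flange [ 579.8 -202.2    4. ] body [ 584.5 -202.9   90. ] dot [ 527.8 -193.4  180. ] dot-body [-56.60094359   9.54747792  90.        ]
[ 582.13674888 -202.55760899] 55.06125942368261 lean az 170.37911955622832
[ 541.68138762 -156.77879508  165.        ] [ 527.82424501 -233.62943892  165.        ] [13.85714261 76.85064384  0.        ]
[ 525.02635417 -227.72020999  182.        ]
[ 540.84337486 -152.80587778  182.        ]
[[-0.     0.351  0.936]
 [-0.001  0.936 -0.351]
 [-1.    -0.001 -0.   ]]
```

The right tap has the two nozzles, seen at about (275,385) and (325,380) in the scene picture. The left one has a single nozzle. The seized knob's middle is near (540,-195,165), its stem leans to azimuth about 170 deg, and the bar lies along azimuth about 80 deg. I'll hover over its left wing first.

>>> apply_moves(series=[[-1,[0,-59,56.2],1.386],[-1,[0,-59,56.2],1.386],[-1,[0,-59,56.2],1.386],[-1,[0,-59,56.2],1.386],[-1,[0,-59,56.2],1.386],[-1,[0,-59,56.2],1.386],[-1,[0,-59,56.2],1.386],[-1,[0,-59,56.2],1.386],[-1,[0,-59,56.2],1.386],[-1,[0,-59,56.2],1.386],[-1,[0,-59,56.2],1.386],[-1,[0,-59,56.2],1.386],[-1,[0,-59,56.2],1.386],[-1,[0,-59,56.2],1.386],[-1,[0,-59,56.2],1.386],[-1,[0,-59,56.2],1.386],[-1,[0,-59,56.2],1.386]])

```text
t: 2.22
eef_pos: [538.3, -163.5, 405.1]
tcp_rot: [1.733, 1.57, -0.01]
ft_force: [-1.1, -0.2, -0.1]
opening: 1.001
```

```bash
python3 - <<'E'
from h import *
w=snap('wrist','w1');print({k:w[k] for k in w if k!='image'})
st=monitor.state();print(st['t'],st['eef_pos'],rot(st['tcp_rot']).round(3),st['joints'].round(2))
y=np.array([.174,.985,0]);n=np.array([-.492,.087,.866]);c=np.array([539.5,-195,165])
for P in(c,c+17*n,c+39*y,c-39*y):print(proj(w,P).round())
E
```

```text
{'fx': 277.4916931591171, 'fy': 277.4916931591171, 'cx': 256.7483085941312, 'cy': 192.69268155483383, 'position': array([551.51208577, -88.26035582, 384.72239685]), 'orientation': array([ 2.86816518e+00, -3.69989076e-05, -1.71747173e-01])}
2.275 [ 538.35518493 -163.61554674  405.01537765] [[ 0.     0.985 -0.172]
 [-0.    -0.172 -0.985]
 [-1.     0.    -0.   ]] [-0.41  0.4   1.71  0.    1.03 -0.24]
[264. 243.]
[254. 251.]
[265. 200.]
[264. 283.]
```

View pics/w1.png

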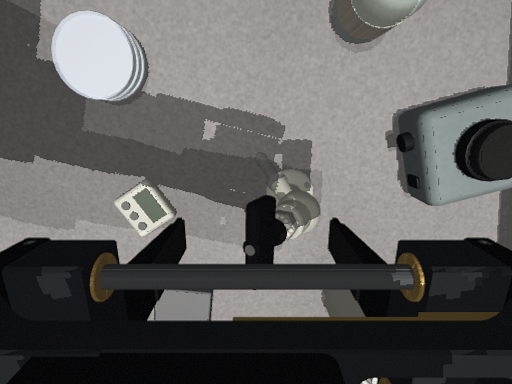

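The tap axis is about 4 mm nearer the robot than I estimated: the white dot is at (249,249), predicted (254,251), so the grip is at about (536,-193,165). I'll lower the fingers astride the left wing.

>>> apply_moves(series=[[-1,[2,0.3,0],0],[-1,[5,0.3,0],0],[-1,[7.4,0.3,0],0],[0.1,[7.4,0.3,0],0],[0.1,[7.4,0.3,0],0],[0.1,[7.4,0.3,0],0],[0.1,[7.4,0.3,0],0]])

```text
t: 3.15
eef_pos: [541.5, -165.0, 331.5]
tcp_rot: [1.41, 1.57, -0.334]
ft_force: [0.4, -0.2, 0.1]
opening: 0.633
```

```bash
cat >> h.py <<'E'
Y=np.array([.174,.985,0]);N=np.array([-.492,.087,.866]);C=np.array([536,-193,165.]);r=30.
def pose(th,lead=0):  # TCP position and jaw azimuth with the wing at th
    b=np.cos(th)*Y+np.sin(th)*np.cross(N,Y); p=C+r*b; p=p+[0,0,171-5]
    return p, np.arctan2(b[1],b[0])-np.pi/2
def plan(ths,p0,az0):
    yt=np.array([np.cos(az0),np.sin(az0),0]);xt=np.array([0,0,-1.]);zt=np.cross(xt,yt)
    for th in ths:
        p,a=pose(th);d=(p-p0)/10;print(round(th,2),[round(float(v),2) for v in(d@xt,d@yt,d@zt)],round(float(az0-a),3))
E
python3 - <<'E'
from h import *
st=monitor.state();print(st['t'],st['eef_pos'],st['ft_force'],st['moment'],st['opening'])
p,a=pose(0);print(p,a)
plan([-.5,-.4,-.3,-.2,-.1,0,.1,.2,.3,.4,.5],*pose(0))
snap('scene','s2');d=snap('wrist','w2')
s=load('s2');im=np.hstack([cv2.resize(s['image'][150:270,130:250],(400,400)),cv2.resize(d['image'][100:360,120:380],(400,400))])
cv2.imwrite('pics/c2.png',im[:,:,::-1])
E
```

```text
3.15 [ 541.45950664 -165.04452177  331.45303277] [ 0.38008935 -0.19907764  0.09675908] [-0.14456221  0.04834387  0.02429713] 0.6332945518110237
[ 541.22 -163.45  331.  ] -0.17484594082614735
-0.5 [-0.72, 1.25, 0.37] 0.442
-0.4 [-0.58, 1.01, 0.24] 0.351
-0.3 [-0.44, 0.77, 0.13] 0.262
-0.2 [-0.3, 0.52, 0.06] 0.174
-0.1 [-0.15, 0.26, 0.01] 0.087
0 [0.0, 0.0, 0.0] 0.0
0.1 [0.15, -0.26, 0.01] -0.087
0.2 [0.3, -0.52, 0.06] -0.174
0.3 [0.44, -0.77, 0.13] -0.262
0.4 [0.58, -1.01, 0.24] -0.351
0.5 [0.72, -1.25, 0.37] -0.442
```

View pics/c2.png

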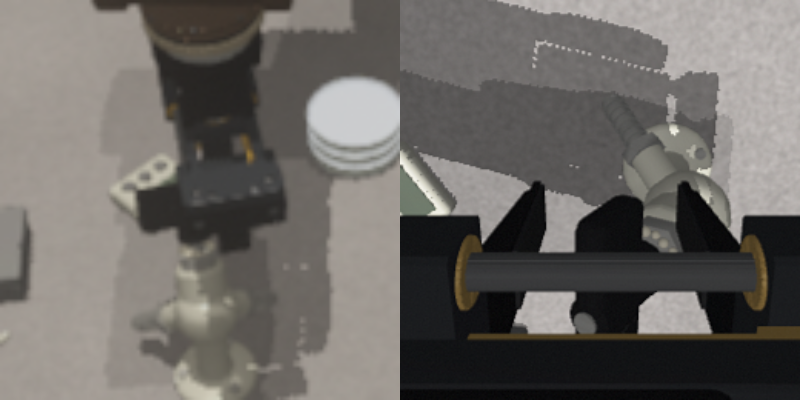

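>>> apply_moves(series=[[0.25,[0,0,-0.15],0],[0.25,[0,0,-0.15],0],[0.25,[0,0,-0.15],0],[0.25,[0.07,-0.13,-0.15],-0.04],[0.25,[0.15,-0.26,-0.15],-0.09],[0.25,[0.22,-0.39,-0.15],-0.13],[0.25,[0.22,-0.39,-0.15],-0.13]])

```text
t: 4.12
eef_pos: [538.0, -163.1, 328.6]
tcp_rot: [1.305, 1.57, -0.31]
ft_force: [2.0, -2.4, 0.2]
opening: 0.376
```

>>> apply_moves(series=[[0.25,[0.08,-0.13,0],-0.04],[0.25,[0.15,-0.25,0],-0.09],[0.25,[0.15,-0.25,0],-0.09]])

```text
t: 4.5
eef_pos: [535.5, -162.9, 327.0]
tcp_rot: [1.583, 1.57, 0.057]
ft_force: [2.9, -1.0, -0.9]
opening: 0.375
```

>>> apply_moves(series=[[0.25,[0.08,-0.13,0],-0.04],[0.25,[0.15,-0.25,0],-0.09],[0.25,[0.15,-0.25,0],-0.09]])

```text
t: 4.88
eef_pos: [534.2, -163.6, 326.6]
tcp_rot: [1.069, 1.564, -0.368]
ft_force: [10.8, -4.7, 2.5]
opening: 0.379
```

>>> apply_moves(series=[[0.25,[0.08,-0.15,0],-0.03],[0.25,[0.08,-0.15,0],-0.03]])

```text
t: 5.12
eef_pos: [533.4, -163.9, 326.5]
tcp_rot: [1.065, 1.56, -0.342]
ft_force: [16.3, -5.2, 3.2]
opening: 0.374
```

```bash
cat > k.py <<'E'
from h import *
import sys
st=monitor.state();print(st['t'],st['eef_pos'].round(1),st['ft_force'].round(1),st['moment'].round(2),'op',round(st['opening'],3))
y=rot(st['tcp_rot'])[:,1];print('jaw az',round(float(np.arctan2(y[1],y[0])),3))
E
python3 k.py
```

```text
5.125 [ 533.4 -163.9  326.5] [16.3 -5.2  3.2] [-0.8  -2.77 -0.12] op 0.374
jaw az 0.164
```

>>> apply_moves(series=[[0.25,[0.1,-0.2,0],0],[0.25,[0.1,-0.25,0],0],[0.25,[0.1,-0.25,0],0]])

```text
t: 5.5
eef_pos: [532.0, -164.0, 326.2]
tcp_rot: [1.137, 1.556, -0.271]
ft_force: [25.2, 0.8, 5.1]
opening: 0.379
```

```bash
python3 k.py; python3 -c "
from h import *
d=snap('wrist','w3')
cv2.imwrite('pics/w3c.png',cv2.resize(d['image'][180:320,180:340],(640,560),interpolation=cv2.INTER_CUBIC)[:,:,::-1])
print(d['position'],rot(d['orientation']).round(3))"
```

```text
5.5 [ 532.  -164.   326.2] [25.2  0.8  5.1] [ 0.02 -4.37 -0.07] op 0.379
jaw az 0.163
[520.1351738  -88.80559514 305.42171802] [[ 0.987  0.153  0.058]
 [ 0.163 -0.949 -0.27 ]
 [ 0.013  0.276 -0.961]]
```

View pics/w3c.png

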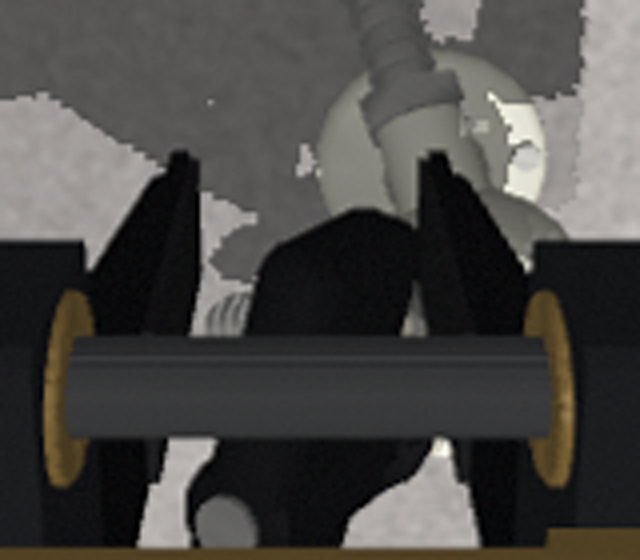

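```bash
python3 - <<'E'
from h import *
d=load('w3')
X=np.cross(Y,N)
for th in(0,.05,.1,.15,.2):
    b=np.cos(th)*Y+np.sin(th)*np.cross(N,Y); x=np.cross(b,N)
    print(th,'dot',proj(d,C+17*N).round(),[(((proj(d,C+39*b+sx*7*x+sz*17*N))-180)*4).round().tolist() for sx in(-1,1) for sz in(-1,1)])
E
```

```text
0 dot [236. 312.] [[383.0, 198.0], [277.0, 251.0], [462.0, 242.0], [370.0, 306.0]]
0.05 dot [236. 312.] [[372.0, 195.0], [264.0, 247.0], [452.0, 234.0], [357.0, 296.0]]
0.1 dot [236. 312.] [[360.0, 192.0], [250.0, 243.0], [441.0, 226.0], [344.0, 287.0]]
0.15 dot [236. 312.] [[349.0, 190.0], [237.0, 240.0], [430.0, 220.0], [331.0, 278.0]]
0.2 dot [236. 312.] [[337.0, 188.0], [224.0, 238.0], [419.0, 214.0], [318.0, 271.0]]
```

>>> apply_moves(series=[[0.25,[-0.1,0.5,0.05],0.12],[0.25,[-0.3,1,0.1],0.24],[0.25,[-0.4,1.4,0.2],0.36],[0.25,[-0.4,1.4,0.2],0.36]])

```text
t: 6.05
eef_pos: [542.8, -163.0, 327.5]
tcp_rot: [-1.835, 1.569, 2.681]
ft_force: [-1.6, 0.7, 0.1]
opening: 0.375
```

```bash
python3 k.py
```

```text
6.05 [ 542.8 -163.   327.5] [-1.6  0.7  0.1] [ 0.04  0.24 -0.02] op 0.375
jaw az -0.196
```

>>> apply_moves(series=[[0.25,[-0.15,0.2,0],0.05],[0.25,[-0.3,0.4,0],0.1],[0.25,[-0.3,0.4,0],0.1]])

```text
t: 6.42
eef_pos: [546.9, -163.9, 330.6]
tcp_rot: [-2.271, 1.57, 2.148]
ft_force: [-0.6, 0.6, 0.5]
opening: 0.376
```

>>> apply_moves(series=[[0.25,[-0.1,0.2,0],0.04],[0.25,[-0.2,0.4,0],0.08],[0.25,[-0.2,0.4,0],0.08]])

```text
t: 6.8
eef_pos: [549.0, -164.9, 331.1]
tcp_rot: [-1.478, 1.562, 2.862]
ft_force: [-13.8, -0.2, -3.2]
opening: 0.376
```

>>> apply_moves(series=[[0.25,[-0.1,0.2,0],0.02],[0.25,[-0.1,0.35,0],0.03],[0.25,[-0.1,0.35,0],0.03]])

```text
t: 7.18
eef_pos: [551.1, -165.8, 331.6]
tcp_rot: [-1.462, 1.557, 2.849]
ft_force: [-24.3, 1.9, 0.4]
opening: 0.38
```

```bash
python3 k.py
```

```text
7.175 [ 551.1 -165.8  331.6] [-24.3   1.9   0.4] [0.02 3.76 0.22] op 0.38
jaw az -0.402
```

>>> apply_moves(series=[[0.25,[0.1,-0.6,0.2],-0.14],[0.25,[0.3,-1.2,0.4],-0.28],[0.25,[0.5,-1.9,0.6],-0.45],[0.25,[0.5,-1.9,0.6],-0.45]])

```text
t: 7.68
eef_pos: [535.1, -164.9, 329.1]
tcp_rot: [1.212, 1.566, -0.309]
ft_force: [8.2, -2.9, -4.7]
opening: 0.374
```

>>> apply_moves(series=[[0.25,[0.1,-0.2,0],-0.05],[0.25,[0.15,-0.4,0],-0.1],[0.25,[0.15,-0.4,0],-0.1]])

```text
t: 8.05
eef_pos: [532.8, -165.6, 328.3]
tcp_rot: [1.088, 1.558, -0.335]
ft_force: [20.4, -6.1, -8.6]
opening: 0.374
```

>>> apply_moves(series=[[0.25,[0.2,-0.3,0],-0.03],[0.25,[0.2,-0.45,0],-0.03],[0.25,[0.2,-0.45,0],-0.03]])

```text
t: 8.43
eef_pos: [530.1, -166.0, 327.4]
tcp_rot: [1.138, 1.551, -0.257]
ft_force: [36.8, 0.2, -4.9]
opening: 0.374
```

```bash
python3 k.py
```

```text
8.425 [ 530.1 -166.   327.4] [36.8  0.2 -4.9] [ 0.05 -6.32 -0.24] op 0.374
jaw az 0.176
```

>>> apply_moves(series=[[0.25,[-0.1,0.7,0.1],0.16],[0.25,[-0.3,1.4,0.2],0.32],[0.25,[-0.6,2.1,0.3],0.48],[0.25,[-0.6,2.1,0.3],0.48]])

```text
t: 8.93
eef_pos: [547.0, -164.6, 331.2]
tcp_rot: [2.556, 1.571, 0.682]
ft_force: [0.3, -0.3, -0.9]
opening: 0.376
```

>>> apply_moves(series=[[0.25,[-0.1,0.2,0],0.05],[0.25,[-0.2,0.4,0],0.1],[0.25,[-0.2,0.4,0],0.1]])

```text
t: 9.3
eef_pos: [549.5, -165.6, 332.2]
tcp_rot: [-1.449, 1.565, 2.863]
ft_force: [-11.0, -0.4, -0.5]
opening: 0.374
```

>>> apply_moves(series=[[0.25,[-0.1,0.25,0],0.02],[0.25,[-0.2,0.5,0],0.03],[0.25,[-0.25,0.75,0],0.05],[0.25,[-0.25,0.75,0],0.05]])

```text
t: 9.8
eef_pos: [553.5, -167.6, 332.7]
tcp_rot: [-1.436, 1.551, 2.827]
ft_force: [-36.1, 3.9, -1.1]
opening: 0.378
```

```bash
python3 k.py
```

```text
9.8 [ 553.5 -167.6  332.7] [-36.1   3.9  -1.1] [0.44 5.58 0.32] op 0.378
jaw az -0.45
```

>>> apply_moves(series=[[0.25,[0.1,-0.7,0.25],-0.16],[0.25,[0.3,-1.4,0.5],-0.32],[0.25,[0.5,-2.2,0.8],-0.5],[0.25,[0.5,-2.2,0.8],-0.5]])

```text
t: 10.3
eef_pos: [534.6, -166.3, 330.7]
tcp_rot: [1.38, 1.569, -0.139]
ft_force: [1.5, 0.3, -1.4]
opening: 0.376
```

>>> apply_moves(series=[[0.25,[0.1,-0.2,0],-0.05],[0.25,[0.2,-0.4,0],-0.1],[0.25,[0.3,-0.7,0],-0.12],[0.25,[0.3,-0.7,0],-0.12]])

```text
t: 10.8
eef_pos: [530.2, -167.2, 329.2]
tcp_rot: [1.129, 1.557, -0.275]
ft_force: [23.8, -1.2, -4.0]
opening: 0.376
```

```bash
python3 k.py
```

```text
10.8 [ 530.2 -167.2  329.2] [23.8 -1.2 -4. ] [-0.38 -4.11 -0.19] op 0.376
jaw az 0.167
```

>>> apply_moves(series=[[0.25,[0.2,-0.2,0],-0.03],[0.25,[0.3,-0.4,0],-0.05],[0.25,[0.3,-0.4,0],-0.05]])

```text
t: 11.18
eef_pos: [528.3, -167.8, 328.6]
tcp_rot: [1.103, 1.547, -0.251]
ft_force: [37.7, 5.0, 8.0]
opening: 0.378
```

>>> apply_moves(series=[[0.25,[-0.1,0.7,0],0.17],[0.25,[-0.3,1.4,0.1],0.35],[0.25,[-0.6,2.1,0.2],0.52],[0.25,[-0.6,2.1,0.2],0.52]])

```text
t: 11.68
eef_pos: [544.4, -164.6, 330.7]
tcp_rot: [3.0, 1.571, 1.126]
ft_force: [0.7, 1.4, 0.6]
opening: 0.372
```

>>> apply_moves(series=[[0.25,[-0.1,0.25,0],0.05],[0.25,[-0.2,0.5,0],0.1],[0.25,[-0.3,0.8,0],0.13],[0.25,[-0.3,0.8,0],0.13]])

```text
t: 12.18
eef_pos: [550.8, -167.0, 333.1]
tcp_rot: [-1.406, 1.565, 2.876]
ft_force: [-11.5, 0.0, 2.6]
opening: 0.372
```

```bash
python3 k.py
```

```text
12.175 [ 550.8 -167.   333.1] [-11.5   0.    2.6] [-0.16  1.95  0.1 ] op 0.372
jaw az -0.43
```

>>> apply_moves(series=[[0.25,[-0.1,0.25,-0.1],0.03],[0.25,[-0.2,0.5,-0.2],0.06],[0.25,[-0.3,0.75,-0.3],0.08],[0.25,[-0.3,0.75,-0.3],0.08]])

```text
t: 12.68
eef_pos: [556.8, -167.1, 334.8]
tcp_rot: [-1.309, 1.556, 2.894]
ft_force: [-29.4, -1.6, 2.0]
opening: 0.377
```

```bash
python3 k.py
```

```text
12.675 [ 556.8 -167.1  334.8] [-29.4  -1.6   2. ] [-0.29  4.72  0.27] op 0.377
jaw az -0.509
```

>>> apply_moves(series=[[0.25,[-0.1,0.2,-0.1],0.03],[0.25,[-0.15,0.35,-0.1],0.05],[0.25,[-0.15,0.35,-0.1],0.05]])

```text
t: 13.05
eef_pos: [558.6, -167.6, 334.8]
tcp_rot: [-1.283, 1.547, 2.87]
ft_force: [-43.6, 1.5, -0.9]
opening: 0.383
```

>>> apply_moves(series=[[0.25,[0.1,-0.7,0.25],-0.17],[0.25,[0.3,-1.4,0.6],-0.34],[0.25,[0.6,-2.2,0.9],-0.52],[0.25,[0.6,-2.2,0.9],-0.52]])

```text
t: 13.55
eef_pos: [540.2, -164.3, 332.3]
tcp_rot: [1.468, 1.569, -0.141]
ft_force: [-1.5, 0.7, -0.2]
opening: 0.369
```

>>> apply_moves(series=[[0.25,[0.1,-0.3,0],-0.05],[0.25,[0.2,-0.6,0],-0.1],[0.25,[0.3,-0.8,0],-0.12],[0.25,[0.3,-0.8,0],-0.12]])

```text
t: 14.05
eef_pos: [532.2, -163.8, 329.2]
tcp_rot: [-3.13, 1.571, 1.659]
ft_force: [0.8, 0.3, -0.3]
opening: 0.373
```

```bash
python3 k.py
```

```text
14.05 [ 532.2 -163.8  329.2] [ 0.8  0.3 -0.3] [-0.08  0.06  0.01] op 0.373
jaw az 0.076
```

```bash
python3 -c "
from h import *
plan([.35,.45,.55,.65,.75,.85,1,1.15,1.3,1.45,1.6],np.array([532.2,-163.8,329.2]),.076)"
```

```text
0.35 [0.33, -0.01, -0.01] -0.055
0.45 [0.47, -0.27, 0.04] -0.145
0.55 [0.6, -0.52, 0.13] -0.237
0.65 [0.73, -0.77, 0.24] -0.331
0.75 [0.84, -1.01, 0.37] -0.428
0.85 [0.95, -1.24, 0.54] -0.527
1 [1.08, -1.56, 0.83] -0.682
1.15 [1.19, -1.84, 1.16] -0.843
1.3 [1.26, -2.07, 1.54] -1.01
1.45 [1.31, -2.25, 1.95] -1.181
1.6 [1.32, -2.38, 2.38] -1.354
```

>>> apply_moves(series=[[0.25,[0.2,-0.25,0],-0.07],[0.25,[0.4,-0.5,0.1],-0.14],[0.25,[0.4,-0.5,0.1],-0.14]])

```text
t: 14.42
eef_pos: [527.4, -165.2, 325.3]
tcp_rot: [2.307, 1.571, 0.952]
ft_force: [0.2, 0.3, -0.4]
opening: 0.376
```

It has broken free: there's no force at a position where it used to bind. Next I'll follow the arc to open.

```bash
python3 -c "
from h import *
plan([.65,.75,.85,1,1.15,1.3,1.45,1.6],np.array([527.4,-165.2,325.3]),.216)"
```

```text
0.65 [0.34, -0.3, 0.09] -0.191
0.75 [0.45, -0.56, 0.19] -0.288
0.85 [0.56, -0.81, 0.32] -0.387
1 [0.69, -1.16, 0.57] -0.542
1.15 [0.8, -1.48, 0.86] -0.703
1.3 [0.87, -1.77, 1.2] -0.87
1.45 [0.92, -2.0, 1.58] -1.041
1.6 [0.93, -2.19, 1.99] -1.214
```

>>> apply_moves(series=[[0.25,[0.3,-0.3,0.1],-0.16],[0.25,[0.45,-0.55,0.2],-0.29],[0.25,[0.55,-0.8,0.3],-0.39],[0.25,[0.7,-1.15,0.55],-0.54],[0.25,[0.7,-1.15,0.55],-0.54]])

```text
t: 15.05
eef_pos: [517.2, -173.1, 318.1]
tcp_rot: [-2.748, 1.57, 2.718]
ft_force: [-0.2, 0.3, 0.9]
opening: 0.375
```

```bash
python3 k.py; python3 -c "
from h import *
st=monitor.state();y=rot(st['tcp_rot'])[:,1]
plan([1,1.15,1.3,1.45,1.6],st['eef_pos'],np.arctan2(y[1],y[0]))
d=snap('wrist','w4')
cv2.imwrite('pics/w4c.png',cv2.resize(d['image'][160:330,150:370],(660,510),interpolation=cv2.INTER_CUBIC)[:,:,::-1])"
```

```text
15.05 [ 517.2 -173.1  318.1] [-0.2  0.3  0.9] [-0.1  -0.03  0.05] op 0.375
jaw az 0.754
1 [-0.03, -0.0, 0.01] -0.004
1.15 [0.08, -0.43, 0.1] -0.165
1.3 [0.15, -0.85, 0.25] -0.332
1.45 [0.2, -1.25, 0.45] -0.503
1.6 [0.21, -1.62, 0.71] -0.676
```

View pics/w4c.png

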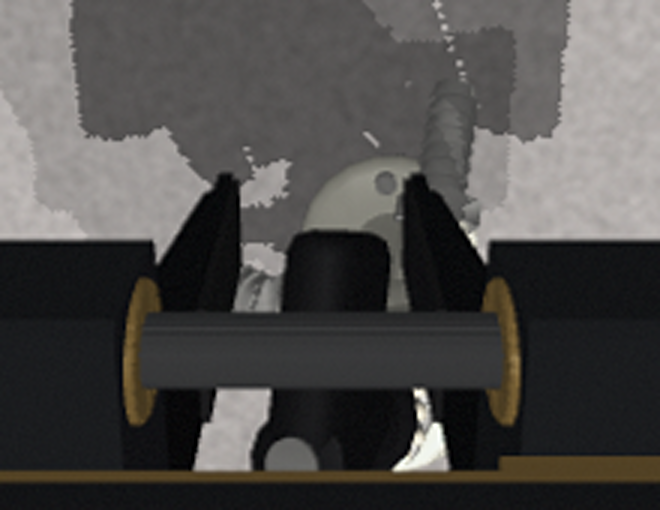

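The bar follows the right-hand pad, with its end at (340,240) and the pad at (405,260). I'll carry on to the stop.

>>> apply_moves(series=[[0.25,[0.1,-0.45,0.1],-0.16],[0.25,[0.15,-0.85,0.25],-0.33],[0.25,[0.2,-1.25,0.45],-0.5],[0.25,[0.2,-1.6,0.7],-0.65],[0.25,[0.2,-1.6,0.7],-0.65]])

```text
t: 15.72
eef_pos: [510.4, -189.2, 316.2]
tcp_rot: [2.921, 1.57, 2.752]
ft_force: [-0.2, -0.4, -0.1]
opening: 0.376
```

>>> apply_moves(series=[[0.25,[0,-0.25,0.05],0],[0.25,[0,-0.5,0.1],0],[0.25,[0,-0.5,0.1],0]])

```text
t: 16.1
eef_pos: [510.6, -192.2, 316.1]
tcp_rot: [2.043, 1.565, 1.873]
ft_force: [3.4, 22.0, 3.9]
opening: 0.377
```

```bash
python3 k.py
```

```text
16.1 [ 510.6 -192.2  316.1] [ 3.4 22.   3.9] [ 3.7  -0.53 -0.05] op 0.377
jaw az 1.401
```

That's the open stop: 22 N, and the bar is where 1.35 rad should put it. Now I'll centre, open and lift away.

>>> apply_moves(series=[[0.25,[0,0.5,0],0],[0.1,[0,1,0],0],[-0.5,[0,1,0],0],[-0.5,[0,1,0],0],[-0.5,[0,1,0],0],[-0.5,[0,1,0],0],[-0.5,[-3,1,0],0],[-0.5,[-7,1,0],0],[-0.5,[-12,1,0],0],[-0.5,[-16,1,3],0],[-0.5,[-16,1,9],0],[-0.5,[-16,1,14],0],[-0.5,[-16,1,14],0],[-0.5,[-16,1,14],0]])

```text
t: 17.85
eef_pos: [650.0, -207.3, 475.7]
tcp_rot: [2.902, 1.57, 2.737]
ft_force: [-0.5, -0.2, 0.5]
opening: 0.752
```

```bash
python3 k.py; python3 -c "
from h import *
t=snap('top','t2');s=snap('scene','s3')
im=np.hstack([cv2.resize(t['image'][100:300,90:430],(510,300)),cv2.resize(s['image'][190:290,140:240],(280,300))])
cv2.imwrite('pics/end.png',im[:,:,::-1])
b=cv2.cvtColor(load('t1')['image'],7);a=cv2.cvtColor(t['image'],7)
print(cv2.absdiff(a,b)[150:210,150:205].mean())"
```

```text
17.85 [ 650.  -207.3  475.7] [-0.5 -0.2  0.5] [0.02 0.03 0.01] op 0.752
jaw az 1.406
23.847575757575758
```

View pics/end.png

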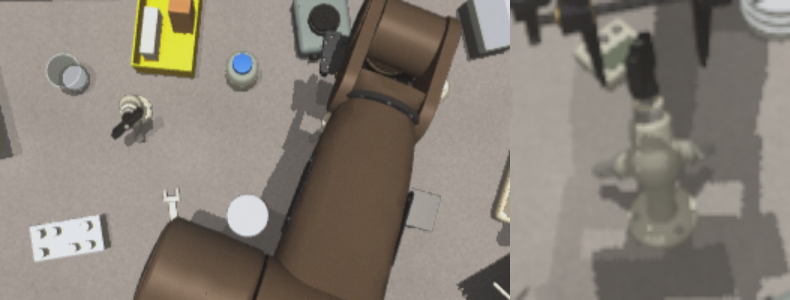

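```bash
python3 - <<'E'
from h import *
for f in('t1','t2'):
    m=(load(f)['image'][150:212,146:208].max(2)<50).astype(np.uint8)
    n,l,st,ce=cv2.connectedComponentsWithStats(m);k=1+np.argmax(st[1:,4])
    M=cv2.moments((l==k).astype(np.uint8),True);print(f,ce[k]+[146,150],st[k,4],.5*np.degrees(np.arctan2(2*M['mu11'],M['mu20']-M['mu02'])))
d=load('s3')
for th in(1.0,1.15,1.35):
    b=np.cos(th)*Y+np.sin(th)*np.cross(N,Y)
    print(th,[((proj(d,C+s*39*b+17*N)-[140,190])*[2.8,3]+[510,0]).round().tolist() for s in(-1,1)])
E
```

```text
t1 [174.55862069 180.97241379] 145 -43.38854720458578
t2 [178.         176.04761905] 21 -31.792321765015107
1.0 [[614.0, 57.0], [656.0, 26.0]]
1.15 [[620.0, 56.0], [651.0, 26.0]]
1.35 [[629.0, 56.0], [643.0, 27.0]]
```

```bash
python3 - <<'E'
from h import *
for f in('t1','t2'):
  for th in(45,55,65,75):
    m=(load(f)['image'][150:212,146:208].max(2)<th).astype(np.uint8)
    n,l,st,ce=cv2.connectedComponentsWithStats(m);k=1+np.argmax(st[1:,4])
    M=cv2.moments((l==k).astype(np.uint8),True);print(f,th,ce[k]+[146,150],st[k,4],.5*np.degrees(np.arctan2(2*M['mu11'],M['mu20']-M['mu02'])))
from cell import job
print(job.job_done())
E
```

```text
t1 45 [174.01923077 180.86538462] 104 -43.41732058964365
t1 55 [174.68387097 180.8       ] 155 -43.202985420986664
t1 65 [174.74556213 180.84023669] 169 -42.77585562639935
t1 75 [177.6953125 182.1640625] 256 -21.894986200943993
t2 45 [167. 186.] 1 0.0
t2 55 [174.12962963 180.90740741] 108 -43.03295089086888
t2 65 [174.67763158 180.91447368] 152 -42.84914045254286
t2 75 [174.68452381 180.875     ] 168 -43.00148647250486
the job is handed in; nothing more can be done
None
```

The seized tap, the right-hand one with two nozzles, is broken free, turned to its open stop and released. The job is handed in at about 18 s of the 67 s allowed.

**What I did:** I set the fingers loosely on either side of the knob's left wing rather than clamping it, because the tool stays vertical and the stem leans 30°. I rocked it through three open/shut strokes, each until it bound at about 25–44 N. After the last shut stroke it opened with almost no force, and I followed the arc until the open stop pushed back at 22 N. Then I opened the fingers, lifted clear and moved away.

**Last checks:**
- **Seized knob:** the finger position at the stop and the last scene picture both fit about 1.35 rad. I judged this by eye against predicted points and did not measure it separately.
- **Other tap:** its knob is unchanged, with the bar direction in the top picture at -42.8° both before and after. My first comparison seemed to disagree because the picture had become brighter. It agreed once I adjusted the brightness threshold.
- **Bystanders:** those visible in the last top picture look unmoved. The arm hid the timer and wash bottle and part of the spanner, so I could not confirm those, but the fingers went down only at the seized tap.
- **Contact:** wrist force reads under 1 N, so the robot is touching nothing.

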